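# Open the pigment chest's handle-less drawer through its release hole

## Task

The pigment chest's drawer has no handle and is held shut by a hidden spring catch: take the wooden dowel out of the drilled block, put it through the brass-ringed release hole in the chest's top and feel your way down, pressing the catch gently (never force it against its stop, it bends) until the drawer springs out. Then put the dowel back in its bore, standing fully home, pull the drawer all the way out to its stop, and leave the other things on the bench where they are.

Things in the scene. Friction and masses are not known exactly. Their poses are not given: they have to be found in the camera images.
- chest: low dark brown wooden bench chest, 240 mm deep (x), 250 wide (y), 96 high, fixed; origin: centre of its underside; the drawer faces its own -x. A tape roll (25 mm high) lies on its top, back left, clear of the hole. More than 20 N between the dowel and the chest (its top, hole edge, catch or stop) bends the catch and spoils the run
- release_hole (a point): centre of the mouth of the round vertical release hole, 15 mm across, in a flat brass ring, level with the chest's top (12 mm thick) near its front right corner; axes as the chest's. 18 to 38 mm straight below the mouth (unseen, differs each time) lies the flat 16 mm screw head of the spring catch: 3 N at first, 7.5 mm of push frees the drawer, 9.5 mm is a rigid stop (8 N, up to 14 with rubbing)
- drawer (a joint): how far the drawer is out, m: 0 shut, 0.13 at its stop; it slides along the chest's -x. Freed, it is pushed out slowly about 0.045 m by a damped ejector spring (2 to 3 s): keep the catch pressed until it is out 20 mm. Beyond that it moves by hand (about 1.2 N friction, 25 N per m/s damping) and stays where it is left
- drawer_front (a point): middle of the top edge of the drawer's front board, 14 mm thick (x), 248 wide (y), 78 high, its top 94 mm above the bench, no handle; axes as the chest's; moves with the drawer. Once the drawer has sprung out, the board can be pinched across its 14 mm from above, one finger behind it: the gap there is about 45 mm wide and 50 mm deep
- dowel: plain round wooden dowel, 12 mm across, 160 mm long, 30 g, ends rounded 2 mm; stands upright in the block's bore; origin: centre of its lower end, z along it upward
- dowel_tip (a point): centre of the dowel's lower end (same point as its origin)
- block: pale wooden drilled block, 60 mm (x) by 150 mm (y), 50 high, fixed to the bench; origin: centre of its underside; three bores in a row along its y: the dowel's at y = +50 mm, an empty one at +2 mm, and at -45 mm one with a pen standing 146 mm high
- block_bore (a point): centre of the mouth of the dowel's bore, 15 mm across, 40 mm deep (its floor is 10 mm above the bench), mouth chamfered 2 mm, 50 mm above the bench; axes as the block's
- pot: bystander: screw-lid pigment pot with a blue lid, 64 mm across, 70 high; origin: centre of its underside
- spatula: bystander: scraper with a wooden handle, 170 x 70 x 17 mm, lying flat; origin: centre of its underside
- tub: bystander: empty white plastic tub, 109 mm across, 58 high; origin: centre of its underside
- pad: bystander: brown dabbing block, 50 x 90 x 39 mm; origin: centre of its underside

How it is judged:
By the outcome, as a careful person would: the job done as asked, in the order asked, and still so for the second after the job is handed in, with the robot touching nothing.
It also fails if it takes over 72 s, if anything falls off the work surface, if the arm or the gripper's body presses on something with over 40 N, if the wrist force passes 120 N, or if a joint passes its speed limit or range.

## Robot

A 6-joint arm with a two-finger parallel gripper is mounted at the origin on a cart in front of the work surface, level with it; the furniture and walls round the work are solid. World frame = base frame: x ahead of the robot, y to its left, z up, the work surface at z = 0. Lengths are in m, angles in rad, forces in N, time in s.
With the tool pointing down it reaches from about 0.225 to 0.875 m from the base axis. Payload 3.4 kg.
Tool frame: the origin (TCP) lies on the centre line of the jaws, within the pads' length; the fingertips stand 14 mm ahead of it and the grasp point (between the pads) lies 5 mm behind it; z points along the fingers, y is the line along which they close (so a half turn about z gives the same grasp; the last joint's range is limited). The gripper opens to 85 mm and grips with 20 to 120 N. Pads are 22 mm wide; open, the fingers measure 114 mm over their backs; the gripper's body (76 mm by 85 mm) begins 54 mm behind the grasp point. The pads swing forward as they close: fully open they stand 13 mm farther back than shut.
Start: joints at [-1.288, 0.276, 1.505, -0, 1.361, -0.121], TCP at [0.226, -0.529, 0.225] pointing down, gripper open.
Joint ranges: [-2.89, 2.89], [-0.75, 2.08], [0.22, 2.7], [-1.18, 4.32], [0.11, 2.71], [-2.7, 2.7]. Speed limits (rad/s): [2.57, 2.57, 3.14, 3.14, 3.14, 3.14].

## Interface

Orientations are given as a rotation vector (axis times angle).
In Python, from plant import get_state, camera, camera_model, sign_off gives the robot as it stands.
- The arm moves only by the tool move_arm, never from a script. Its argument "increments" is a list that holds one entry, the list of rows, each a list of 5 numbers: the shift along the tool's x, y, z in units of 40 mm (1.0 is 40 mm), then the turn about the tool's z in rad, then the closure, from -1 (fully open) to 1 (shut). A call has 1 to 12 rows; each row is the pose to reach, as a shift and turn from the pose commanded when the call began, along the tool's axes at that moment; what a row does not reach only later rows make up. A row lasts 1/10 s, in which the tool goes at most 50 mm and 8.59 degrees, less where a joint would pass 70% of its speed; a pose out of reach is approached as far as the arm can. A call with a gripper value outside its range is refused whole. The fingers move at their own pace and stop on an object; the grip force is fixed at half the most. Time passes only in rows, so rows that repeat a pose let the fingers close. It gives the time, the measured TCP pose, the force, the opening and the grip force at its end, in the units of the state.
- get_state(): the state, without advancing time (a new reading comes with each control period).
- camera(name): name is "scene" or "top" or "wrist"; returns (picture, depth): 384x512x3 uint8, red, green, blue; 384x512 float32, m along the optical axis (not along the pixel's ray), 0 where there is no reading.
- camera_model(name): a dict with "K" (3x3 intrinsics, pixels), "world_to_cam" (4x4, takes a point from world to camera coordinates); the wrist camera has in their place "mount" (4x4, takes a point from camera to tool coordinates, whose origin is the TCP and whose axes are the flange's). Camera axes: x right, y up, looking along -z (the intrinsics and any distortion apply to the point x, -y, -z); pixel columns grow to the right and rows downward; lengths in m; the calibration is good to about 2 mm. A picture is of the moment at which its call begins: read the wrist's pose just before it. camera_model takes no time and is no camera call.
- sign_off(): hands the job in; it is judged then, once.
The state is a dict: "clock": time; "q": joint angles; "qvel": joint speeds; "joint_efforts": joint torques, N m; "tcp_pos": TCP position; "orientation": TCP orientation; "wrist_force": force on the tool from outside, world axes, zero at the start; "moment": the same for the moment, N m; "grip_width": finger opening in m; "grasp_force": force on a finger pad.
Only numpy, scipy, OpenCV 4.12 (cv2) and the standard library are available. Lean on these libraries where they do the work, as an engineer would, in place of code of your own. Each camera call takes 0.05 s, during which the arm holds its last target. There are 200 camera calls.

## Working session

There is one attempt and no reset: what is moved stays moved. The work goes in short steps, Python scripts to look and compute and a tool call to move; the robot and the scene stay as the last step left them, time stands still between calls to the robot, and variables do not carry over. Pictures are saved under pics/ and viewed, at most 12 in all, crops included, and the job is handed in when it is done.

Besides the shell and the picture viewer there is one more tool, called after "Request:" as name([rows], argument=value, ...), one row to a line, values as JSON. move_arm: Moves the arm, as the interface text tells. Its arguments: {"type":"object","properties":{"increments":{"type":"array"}},"required":["increments"]}

```bash
mkdir -p pics; ls; python3 - <<'E'
from plant import *
import cv2,numpy as np
print(get_state())
for n in("scene","top"):
    p,d=camera(n);cv2.imwrite(f"pics/{n}0.png",p[:,:,::-1]);np.save(f"pics/{n}0.npy",d);m=camera_model(n);print(n,m)
print(camera_model("wrist"))
E
```

```text
pics
{'clock': 0.0, 'q': array([-1.28802500e+00,  2.76607765e-01,  1.50618307e+00, -9.44750353e-06,
        1.36070306e+00, -1.20972552e-01]), 'qvel': array([ 0.0008887 ,  0.00045422, -0.00201044,  0.00133228,  0.00018315,
        0.00078497]), 'joint_efforts': array([ 2.66341303e-04, -4.16776514e+01, -2.45807737e+01,  6.59116768e-05,
        1.09564973e-02, -1.37407167e-05]), 'tcp_pos': array([ 0.22574397, -0.52821748,  0.22411256]), 'orientation': array([-3.07593978e+00, -6.29523883e-01,  2.55648594e-04]), 'wrist_force': array([ 0.63610189, -0.45222311, -0.3212187 ]), 'moment': array([-0.02216749,  0.06946579, -0.01595839]), 'grasp_force': 0.0, 'grip_width': 0.08525794674577496}
scene {'K': array([[427.17992379,   0.        , 249.03630657],
       [  0.        , 427.17992379, 186.324677  ],
       [  0.        ,   0.        ,   1.        ]]), 'world_to_cam': array([[-0.41196738, -0.91119245, -0.00334485,  0.11088335],
       [ 0.4607378 , -0.21147247,  0.86197452, -0.37891078],
       [-0.78613202,  0.35356429,  0.50694057, -0.8248304 ],
       [ 0.        ,  0.        ,  0.       
[... 353 characters left out ...]
5.56718396e-01],
       [-1.26403844e-01, -4.09041660e-04,  9.91978781e-01,
        -1.25594604e+00],
       [ 0.00000000e+00,  0.00000000e+00,  0.00000000e+00,
         1.00000000e+00]])}
{'K': array([[264.47134451,   0.        , 253.6073027 ],
       [  0.        , 264.47134451, 189.08224375],
       [  0.        ,   0.        ,   1.        ]]), 'mount': array([[ 7.52761083e-04,  9.46005101e-01,  3.24150862e-01,
         8.40873047e-02],
       [ 9.99999656e-01, -8.25118639e-04,  8.57798688e-05,
        -1.48382116e-04],
       [ 3.48611112e-04,  3.24150686e-01, -9.46005397e-01,
        -1.48813962e-01],
       [ 0.00000000e+00,  0.00000000e+00,  0.00000000e+00,
         1.00000000e+00]])}
```

View pics/top0.png

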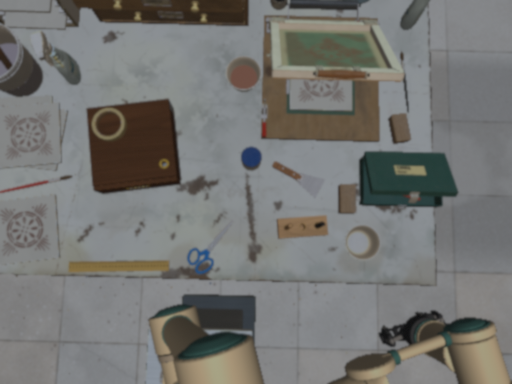

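View pics/scene0.png

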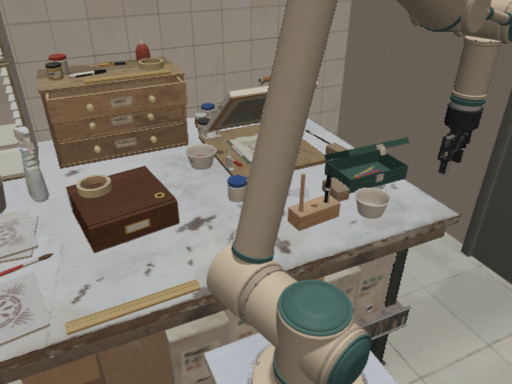

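Top view: chest at (88–178, 100–190) with ring at (164,163); block at (277–327, 216–238), dowel on its left end. Enlarging both.

```bash
cat > h.py <<'E'
from plant import *
import cv2,numpy as np
from scipy.spatial.transform import Rotation as R
def model(n):
    m=camera_model(n)
    if n=="wrist":
        s=get_state();T=np.eye(4);T[:3,:3]=R.from_rotvec(s["orientation"]).as_matrix();T[:3,3]=s["tcp_pos"]
        return m["K"],T@m["mount"]
    return m["K"],np.linalg.inv(m["world_to_cam"])
def ray(M,u,v):
    K,C=M;d=C[:3,:3]@np.array([(u-K[0,2])/K[0,0],-(v-K[1,2])/K[1,1],-1]);return C[:3,3],d
def onz(M,u,v,z):
    o,d=ray(M,u,v);return o+d*(z-o[2])/d[2]
def atd(M,u,v,dep):
    o,d=ray(M,u,v);return o+d*dep
def proj(M,P):
    K,C=M;p=np.linalg.inv(C)@np.append(P,1);return K[0,0]*p[0]/-p[2]+K[0,2],K[1,1]*p[1]/p[2]+K[1,2]
E
python3 - <<'E'
from h import *
p=cv2.imread("pics/top0.png");d=np.load("pics/top0.npy");M=model("top")
a=cv2.resize(p[90:202,80:192],None,fx=5,fy=5,interpolation=cv2.INTER_CUBIC)[:560,:400*2]
b=cv2.resize(p[205:250,270:335],None,fx=8,fy=8,interpolation=cv2.INTER_CUBIC)
# segment by height
H,W=d.shape;uu,vv=np.meshgrid(np.arange(W),np.arange(H))
K,C=M;X=np.stack([(uu-K[0,2])/K[0,0],-(vv-K[1,2])/K[1,1],-np.ones_like(d)],-1)*d[...,None]@C[:3,:3].T+C[:3,3]
np.save("pics/X.npy",X)
def seg(r,z0,z1,name):
    v0,v1,u0,u1=r;m=np.zeros(d.shape,np.uint8);z=X[...,2];m[v0:v1,u0:u1]=((z>z0)&(z<z1))[v0:v1,u0:u1]
    pts=X[m>0][:,:2].astype(np.float32);print(name,len(pts),"z",np.median(z[m>0]),cv2.minAreaRect(pts))
seg((92,200,80,190),.088,.103,"chest");seg((205,250,270,335),.04,.058,"block");seg((140,175,235,268),.06,.08,"pot");seg((220,265,340,385),.05,.065,"tub");seg((180,216,332,360),.032,.045,"pad")
print("ring",onz(M,164,163,.096),atd(M,164,163,d[163,164]))
cv2.imwrite("pics/a.png",np.vstack([np.hstack([a[:,:],np.zeros((560,0,3),np.uint8)])]));cv2.imwrite("pics/b.png",b)
z=X[205:250,270:335,2]; i=np.argwhere(z>.09); print("tall",[(270+j,205+k,X[205+k,270+j].round(3).tolist()) for k,j in i])
E
```

```text
chest 6446 z 0.09664812931081979 ((0.7022412419319153, 0.2204015702009201), (0.2577070891857147, 0.2520621716976166), 8.674174308776855)
block 870 z 0.05080032333147766 ((0.46991467475891113, -0.30324721336364746), (0.060273054987192154, 0.14978066086769104), 5.503866672515869)
pot 342 z 0.06955175426078664 ((0.6782026886940002, -0.14078274369239807), (0.06229192018508911, 0.062102124094963074), 24.238384246826172)
tub 228 z 0.05725410281290633 ((0.42789480090141296, -0.48317140340805054), (0.10518684983253479, 0.10724014043807983), 0.49039945006370544)
pad 456 z 0.039261172828874646 ((0.5614200234413147, -0.4434179663658142), (0.0484284907579422, 0.08878275752067566), 89.76569366455078)
ring [0.64451024 0.11776617 0.096     ] [0.65988591 0.13418903 0.02002074]
tall [(np.int64(270), np.int64(206), [0.397, -0.146, 1.317]), (np.int64(325), np.int64(208), [0.397, -0.146, 1.317]), (np.int64(300), np.int64(214), [0.397, -0.146, 1.317]), (np.int64(328), np.int64(217), [0.397, -0.146, 1.317]), (np.int64(303), np.int64(221), [0.397, -0.146, 1.317]), (np.int64(308), np.int64(222), [0.397, -0.
[... 2937 characters left out ...]
64(227), [0.46, -0.251, 0.169]), (np.int64(290), np.int64(227), [0.46, -0.254, 0.168]), (np.int64(286), np.int64(228), [0.461, -0.25, 0.091]), (np.int64(287), np.int64(228), [0.46, -0.251, 0.112]), (np.int64(288), np.int64(228), [0.459, -0.253, 0.12]), (np.int64(292), np.int64(229), [0.397, -0.146, 1.317]), (np.int64(332), np.int64(229), [0.397, -0.146, 1.317]), (np.int64(298), np.int64(230), [0.397, -0.146, 1.317]), (np.int64(295), np.int64(231), [0.397, -0.146, 1.317]), (np.int64(279), np.int64(234), [0.397, -0.146, 1.317]), (np.int64(282), np.int64(236), [0.397, -0.146, 1.317]), (np.int64(278), np.int64(242), [0.397, -0.146, 1.317]), (np.int64(302), np.int64(243), [0.397, -0.146, 1.317])]
```

View pics/a.png

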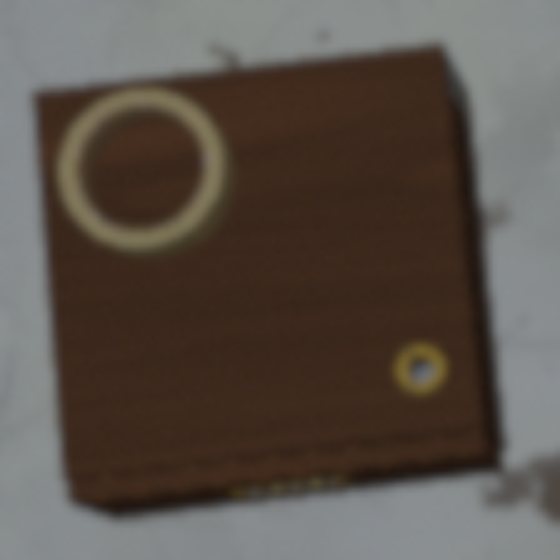

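View pics/b.png

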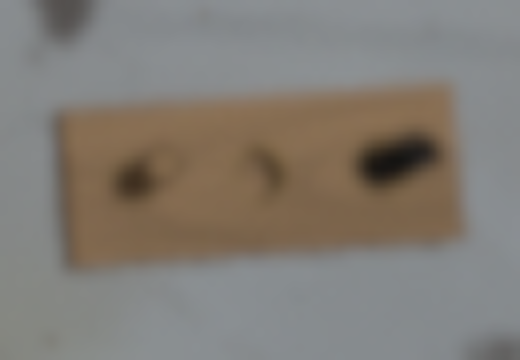

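Ring centre at crop (420,369) → top-pixel (163.6,163.4); block yaw ≈5.5°, dowel top at about (289,225), agreeing with block origin + 50 mm along its y.

```bash
cat >> h.py <<'E'
def psi():
    t=R.from_rotvec(get_state()["orientation"]).as_matrix();return np.arctan2(t[1,0],t[0,0])
def to(x,y,z,ps):
    s=get_state();t=R.from_rotvec(s["orientation"]).as_matrix()
    print("row",(t.T@(np.array([x,y,z])-s["tcp_pos"])/.04).round(3),"turn",round(float((psi()-ps+np.pi)%(2*np.pi)-np.pi),4))
def st():
    s=get_state();t=R.from_rotvec(s["orientation"]).as_matrix();print(round(s["clock"],2),s["tcp_pos"].round(4),"psi",round(np.degrees(psi()),2),"z",t[:,2].round(4),"F",s["wrist_force"].round(2),"w",s["grip_width"],s["grasp_force"])
E
python3 - <<'E'
from h import *
print(onz(model("top"),163.6,163.4,.096))
to(.4651,-.2535,.225,np.radians(95.5))
E
```

```text
[0.64326395 0.118895   0.096     ]
row [ 8.201 -3.966 -0.012] turn -1.263
```

Request:
move_arm([
  [[1, -0.5, -0.1, -0.15, -1], [2, -1, -0.2, -0.3, -1], [3, -1.5, -0.2, -0.45, -1], [4, -2, -0.2, -0.6, -1], [5, -2.5, -0.2, -0.75, -1], [6, -3, -0.2, -0.9, -1], [7, -3.4, -0.2, -1.05, -1], [7.8, -3.8, -0.2, -1.2, -1], [8.2, -3.97, -0.2, -1.263, -1], [8.2, -3.97, -0.2, -1.263, -1], [8.2, -3.97, -0.2, -1.263, -1], [8.2, -3.97, -0.2, -1.263, -1]],
])

```text
clock: 1.3
tcp_pos: [0.4644, -0.2546, 0.2328]
orientation: [-2.114, -2.323, 0.001]
wrist_force: [-0.7, 0.6, 0.3]
grip_width: 0.0849
grasp_force: 0.0
```

```bash
python3 - <<'E'
from h import *
st();M=model("wrist");p,d=camera("wrist");cv2.imwrite("pics/w1.png",p[:,:,::-1]);np.save("pics/w1.npy",d)
print(proj(M,[.4651,-.2535,.17]),proj(M,[.4651,-.2535,.05]))
E
```

```text
1.3 [ 0.4644 -0.2546  0.2328] psi 95.41 z [-8.e-04 -3.e-04 -1.e+00] F [-0.69  0.64  0.29] w 0.08493918704665075 0.0
(np.float64(253.9424426092254), np.float64(200.5619126207794)) (np.float64(253.98888687308494), np.float64(166.5825619615465))
```

View pics/w1.png

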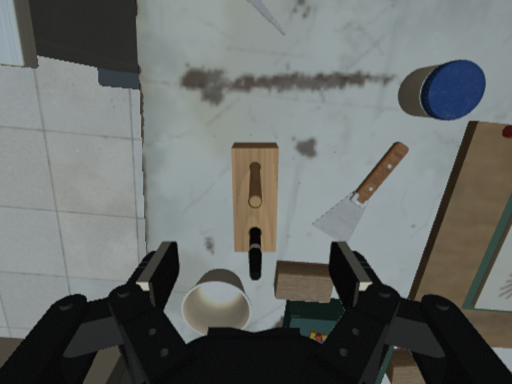

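Wrist view: dowel top at (255,201), where predicted (254,200.6), block upright below it. Descend and grip.

Request:
move_arm([
  [[0.03, 0.03, 1, 0, -1], [0.03, 0.03, 2, 0, -1], [0.03, 0.03, 2.82, 0, -1], [0.03, 0.03, 2.82, 0, -1], [0.03, 0.03, 2.82, 0, 1], [0.03, 0.03, 2.82, 0, 1], [0.03, 0.03, 2.82, 0, 1], [0.03, 0.03, 2.82, 0, 1], [0.03, 0.03, 2.82, 0, 1], [0.03, 0.03, 2.82, 0, 1], [0.03, 0.03, 2.82, 0, 1], [0.03, 0.03, 2.82, 0, 1]],
])

```text
clock: 2.55
tcp_pos: [0.4665, -0.253, 0.1212]
orientation: [2.111, 2.325, -0.001]
wrist_force: [-1.6, 0.2, 7.0]
grip_width: 0.0107
grasp_force: 58.4
```

Request:
move_arm([
  [[0, 0, -0.25, 0, 1], [0, 0, -0.5, 0, 1], [0, 0, -0.75, 0, 1], [0, 0, -1, 0, 1], [0, 0, -1.5, 0, 1], [0, 0, -2, 0, 1], [0, 0, -2.5, 0, 1], [0, 0, -3, 0, 1], [0, 0, -3, 0, 1], [0, 0, -3, 0, 1], [0, 0, -3, 0, 1]],
])

```text
clock: 3.65
tcp_pos: [0.4656, -0.2521, 0.2391]
orientation: [-2.111, -2.324, 0.0]
wrist_force: [0.1, 0.2, 0.2]
grip_width: 0.0103
grasp_force: 58.4
```

```bash
python3 - <<'E'
from h import *
st();s=get_state();M=model("wrist");p,d=camera("wrist");cv2.imwrite("pics/w2.png",p[:,:,::-1]);np.save("pics/w2.npy",d)
t=s["tcp_pos"];print(proj(M,t-[0,0,.111]),proj(M,t-[0,0,.02]))
print("bore",proj(M,[.4651,-.2535,.05]))
to(.6433,.1189,t[2],np.radians(95.5))
cv2.imwrite("pics/w2c.png",cv2.resize(p[60:330,150:360,::-1],None,fx=2.2,fy=2.2))
E
```

```text
3.65 [ 0.4656 -0.2521  0.2391] psi 95.5 z [-0.0017  0.0012 -1.    ] F [0.11 0.19 0.21] w 0.010330341683028514 58.443814516067505
(np.float64(253.303685059159), np.float64(184.59325339291436)) (np.float64(252.84782462832155), np.float64(224.00351003479855))
bore (np.float64(253.04408790539), np.float64(167.3747074061034))
row [8.806e+00 5.312e+00 1.000e-03] turn 0.0
```

View pics/w2c.png

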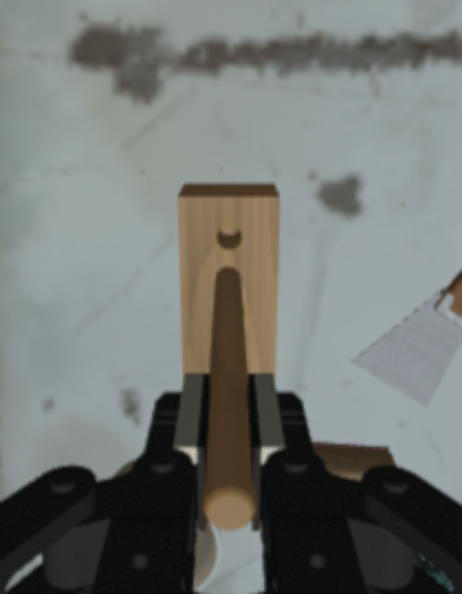

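Bore at crop (229,237) → px (254,167.5), as predicted; dowel's tip far edge at about crop (229,268) → (254,181.7). Check its tilt numerically.

```bash
python3 - <<'E'
from h import *
M=model("wrist");p=cv2.imread("pics/w2.png");d=np.load("pics/w2.npy");t=get_state()["tcp_pos"]
for v in range(162,196,1): print(v,p[v,254].tolist(),round(float(d[v,254]),4),end="; ")
print()
for dy in(0,.002,.004,.006,.008): print(dy,proj(M,t+[0,dy,-.111]),proj(M,t+[0,dy,-.109]))
for v in(190,200,205):
    print(v,[p[v,u].tolist() for u in range(244,264)])
# dowel front surface points
for v in(188,195,202,208): print(v,(atd(M,254,v,d[v,254])-t).round(4))
E
```

```text
162 [88, 123, 146] 0.3458; 163 [95, 126, 151] 0.3861; 164 [96, 127, 151] 0.3861; 165 [96, 126, 151] 0.3865; 166 [79, 105, 127] 0.389; 167 [40, 59, 76] 0.3849; 168 [31, 50, 66] 0.3804; 169 [34, 52, 68] 0.374; 170 [34, 53, 71] 0.3682; 171 [37, 56, 73] 0.3635; 172 [37, 58, 76] 0.3603; 173 [63, 94, 115] 0.3538; 174 [85, 124, 147] 0.3514; 175 [91, 126, 150] 0.3525; 176 [97, 128, 152] 0.3501; 177 [96, 127, 151] 0.3519; 178 [95, 128, 152] 0.3519; 179 [96, 127, 151] 0.3531; 180 [89, 119, 142] 0.3533; 181 [65, 90, 110] 0.3531; 182 [37, 55, 74] 0.2656; 183 [34, 52, 69] 0.2649; 184 [33, 52, 70] 0.2615; 185 [35, 53, 70] 0.2568; 186 [34, 53, 70] 0.2541; 187 [35, 53, 71] 0.2521; 188 [33, 53, 71] 0.2489; 189 [36, 54, 72] 0.246; 190 [35, 55, 72] 0.2434; 191 [36, 55, 72] 0.2391; 192 [34, 53, 71] 0.2379; 193 [34, 54, 72] 0.2359; 194 [36, 54, 72] 0.2343; 195 [36, 55, 72] 0.2306; 
0 (np.float64(253.33444010535047), np.float64(184.61808675723017)) (np.float64(253.327192691489), np.float64(185.21472667588498))
0.002 (np.float64(253.521422874805), np.float64(182.77746604492057)) (np.float64(253.51546747927
[... 755 characters left out ...]
, 139], [88, 117, 140], [83, 116, 137], [44, 65, 81], [33, 51, 67], [31, 50, 67], [34, 54, 71], [35, 55, 72], [35, 55, 73], [36, 56, 74], [36, 55, 74], [36, 55, 74], [34, 53, 70], [35, 54, 71], [33, 53, 69], [34, 53, 70], [53, 81, 101], [82, 124, 149], [91, 125, 148], [90, 119, 141]]
205 [[87, 115, 138], [86, 114, 135], [68, 93, 113], [40, 59, 75], [33, 52, 68], [33, 51, 69], [34, 54, 71], [36, 56, 74], [38, 58, 76], [35, 56, 75], [35, 56, 75], [36, 56, 74], [37, 56, 74], [34, 54, 71], [34, 52, 70], [34, 53, 71], [49, 74, 93], [86, 123, 147], [93, 125, 149], [93, 124, 148]]
188 [ 0.0003  0.0044 -0.0871]
195 [ 0.0003  0.0045 -0.0677]
202 [ 0.0003  0.005  -0.0498]
208 [ 0.0004  0.0042 -0.0392]
```

Request:
move_arm([
  [[0.8, 0.5, 0, 0, 1], [1.7, 1.1, 0, 0, 1], [2.7, 1.7, 0, 0, 1], [3.7, 2.3, 0, 0, 1], [4.7, 2.9, 0, 0, 1], [5.7, 3.5, 0, 0, 1], [6.7, 4.1, 0, 0, 1], [7.7, 4.7, 0, 0, 1], [8.4, 5.1, 0, 0, 1], [8.84, 5.31, 0, 0, 1], [8.84, 5.31, 0, 0, 1], [8.84, 5.31, 0, 0, 1]],
])

```text
clock: 4.9
tcp_pos: [0.6431, 0.1189, 0.2394]
orientation: [-2.112, -2.325, 0.004]
wrist_force: [-0.6, 0.0, -1.0]
grip_width: 0.0105
grasp_force: 58.5
```

```bash
python3 - <<'E'
from h import *
st();M=model("wrist");p,d=camera("wrist");cv2.imwrite("pics/w3.png",p[:,:,::-1]);np.save("pics/w3.npy",d);t=get_state()["tcp_pos"]
print("tip",proj(M,t+[0,-.0015,-.111]),"hole",proj(M,[.6433,.1189,.096]))
cv2.imwrite("pics/w3c.png",cv2.resize(p[130:230,200:310,::-1],None,fx=6,fy=6,interpolation=cv2.INTER_CUBIC))
E
```

```text
4.9 [0.6431 0.1189 0.2394] psi 95.51 z [-0.0021 -0.0016 -1.    ] F [-0.62  0.03 -1.02] w 0.010512184041568185 58.48107576370239
tip (np.float64(253.14507110075095), np.float64(186.28590709165988)) hole (np.float64(253.65784314401373), np.float64(175.65825107811366))
```

View pics/w3c.png

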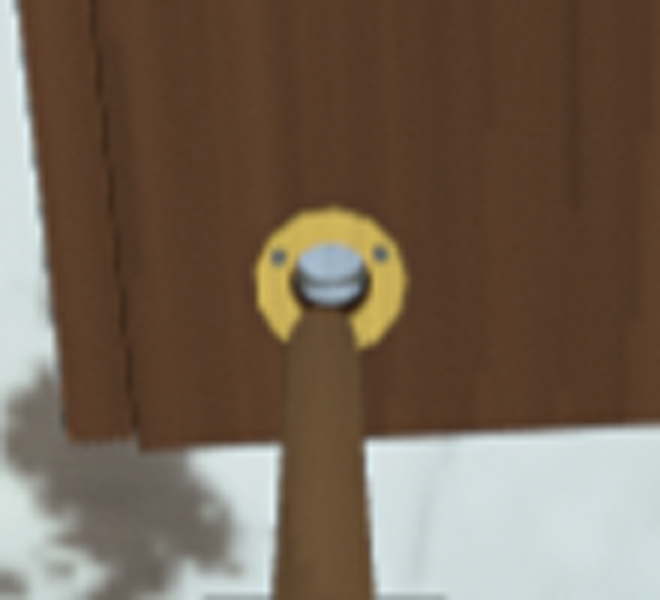

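Ring centre at crop (331,278) → px (254.4,175.9); tip at about crop (326,310), so a shift of about +1 mm x and +1.7 mm y is needed.

Request:
move_arm([
  [[0.043, 0.022, 0.25, 0, 1], [0.043, 0.022, 0.5, 0, 1], [0.043, 0.022, 0.65, 0, 1], [0.043, 0.022, 0.72, 0, 1], [0.043, 0.022, 0.72, 0, 1], [0.043, 0.022, 0.72, 0, 1]],
])

```text
clock: 5.55
tcp_pos: [0.6446, 0.1215, 0.2115]
orientation: [2.112, 2.325, 0.0]
wrist_force: [0.5, -1.2, -0.5]
grip_width: 0.0104
grasp_force: 58.5
```

```bash
python3 - <<'E'
from h import *
st();M=model("wrist");p,d=camera("wrist");cv2.imwrite("pics/w4.png",p[:,:,::-1]);t=get_state()["tcp_pos"]
print("tip",proj(M,t+[0.0007,-.002,-.111]),"hole",proj(M,[.6447,.1186,.096]))
cv2.imwrite("pics/w4c.png",cv2.resize(p[140:220,210:300,::-1],None,fx=7,fy=7,interpolation=cv2.INTER_CUBIC))
E
```

```text
5.55 [0.6446 0.1215 0.2115] psi 95.49 z [ 4.e-04 -0.e+00 -1.e+00] F [ 0.53 -1.2  -0.54] w 0.010375196006116605 58.481565713882446
tip (np.float64(253.66777367090384), np.float64(186.3357910126478)) hole (np.float64(252.90794293497433), np.float64(185.70915601865977))
```

View pics/w4c.png

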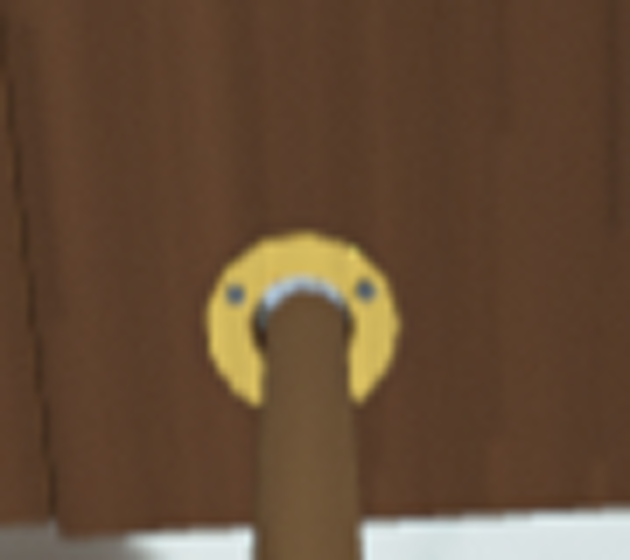

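Tip at crop (306,288 top edge), hole 253–353 wide, top 276: tip needs about −0.9 mm y, −0.4 mm x.

Request:
move_arm([
  [[-0.022, -0.01, 0, 0, 1], [-0.022, -0.01, 0.08, 0, 1], [-0.022, -0.01, 0.14, 0, 1], [-0.022, -0.01, 0.17, 0, 1], [-0.022, -0.01, 0.17, 0, 1]],
])

```text
clock: 6.1
tcp_pos: [0.644, 0.1206, 0.2042]
orientation: [-2.112, -2.325, 0.001]
wrist_force: [0.2, -0.2, -0.5]
grip_width: 0.0104
grasp_force: 58.5
```

Request:
move_arm([
  [[0, 0, 0.1, 0, 1], [0, 0, 0.2, 0, 1], [0, 0, 0.3, 0, 1], [0, 0, 0.3, 0, 1], [0, 0, 0.3, 0, 1]],
])

```text
clock: 6.6
tcp_pos: [0.6441, 0.1206, 0.1923]
orientation: [-2.112, -2.325, 0.001]
wrist_force: [-0.1, -0.1, -0.1]
grip_width: 0.0105
grasp_force: 58.5
```

Request:
move_arm([
  [[0, 0, 0.05, 0, 1], [0, 0, 0.1, 0, 1], [0, 0, 0.1, 0, 1], [0, 0, 0.1, 0, 1]],
])

```text
clock: 7.0
tcp_pos: [0.6442, 0.1206, 0.1886]
orientation: [2.112, 2.325, -0.0]
wrist_force: [0.2, -0.7, -1.4]
grip_width: 0.0105
grasp_force: 58.5
```

Request:
move_arm([
  [[0, 0, 0.04, 0, 1], [0, 0, 0.075, 0, 1], [0, 0, 0.075, 0, 1], [0, 0, 0.075, 0, 1]],
])

```text
clock: 7.4
tcp_pos: [0.6442, 0.1206, 0.1855]
orientation: [2.112, 2.325, -0.0]
wrist_force: [0.3, 0.2, -0.1]
grip_width: 0.0105
grasp_force: 58.5
```

Request:
move_arm([
  [[0, 0, 0.04, 0, 1], [0, 0, 0.075, 0, 1], [0, 0, 0.075, 0, 1], [0, 0, 0.075, 0, 1]],
])

```text
clock: 7.8
tcp_pos: [0.6441, 0.1206, 0.1825]
orientation: [-2.112, -2.325, 0.0]
wrist_force: [-0.4, -0.4, -0.4]
grip_width: 0.0104
grasp_force: 58.5
```

Request:
move_arm([
  [[0, 0, 0.04, 0, 1], [0, 0, 0.075, 0, 1], [0, 0, 0.075, 0, 1], [0, 0, 0.075, 0, 1]],
])

```text
clock: 8.2
tcp_pos: [0.6442, 0.1206, 0.1799]
orientation: [2.112, 2.325, 0.0]
wrist_force: [-0.8, -0.4, 1.6]
grip_width: 0.0103
grasp_force: 58.6
```

Request:
move_arm([
  [[0, 0, 0.025, 0, 1], [0, 0, 0.025, 0, 1], [0, 0, 0.025, 0, 1]],
])

```text
clock: 8.5
tcp_pos: [0.6443, 0.1206, 0.1792]
orientation: [2.112, 2.325, 0.001]
wrist_force: [-2.3, -0.0, 5.0]
grip_width: 0.0105
grasp_force: 59.1
```

```bash
python3 - <<'E'
from h import *
for i in range(6): camera("wrist"); st()
E
```

```text
8.55 [0.6443 0.1206 0.1792] psi 95.5 z [ 7.e-04 -1.e-04 -1.e+00] F [-0.92 -0.06  5.36] w 0.010260674596306162 59.08594608306885
8.6 [0.6443 0.1206 0.1792] psi 95.5 z [ 8.e-04 -1.e-04 -1.e+00] F [-0.84 -0.29  6.13] w 0.010770637435053148 59.086849093437195
8.65 [0.6443 0.1206 0.1792] psi 95.5 z [ 7.e-04 -1.e-04 -1.e+00] F [-0.43 -0.31  5.96] w 0.010827999568162291 59.086427092552185
8.7 [0.6443 0.1207 0.1792] psi 95.5 z [ 7.e-04 -0.e+00 -1.e+00] F [-1.54 -1.    4.65] w 0.01028058466810937 59.086026549339294
8.75 [0.6442 0.1206 0.1792] psi 95.5 z [ 6.e-04 -1.e-04 -1.e+00] F [-0.55 -0.01  6.2 ] w 0.010380663879055655 59.08596217632294
8.8 [0.6442 0.1206 0.1792] psi 95.5 z [ 7.e-04 -1.e-04 -1.e+00] F [-1.35  0.17  5.55] w 0.010311118334261559 59.085790514945984
```

Request:
move_arm([
  [[0, 0, 0.03, 0, 1], [0, 0, 0.06, 0, 1], [0, 0, 0.09, 0, 1], [0, 0, 0.12, 0, 1], [0, 0, 0.12, 0, 1], [0, 0, 0.12, 0, 1]],
])

```text
clock: 9.4
tcp_pos: [0.6443, 0.1206, 0.1746]
orientation: [2.112, 2.325, 0.001]
wrist_force: [-2.0, -0.2, 5.7]
grip_width: 0.0105
grasp_force: 59.3
```

Request:
move_arm([
  [[0, 0, 0.025, 0, 1], [0, 0, 0.04, 0, 1], [0, 0, 0.04, 0, 1]],
])

```text
clock: 9.7
tcp_pos: [0.6443, 0.1206, 0.1732]
orientation: [2.112, 2.325, 0.001]
wrist_force: [-1.9, -0.5, 6.6]
grip_width: 0.0104
grasp_force: 59.4
```

```bash
cat > dr.py <<'E'
from h import *
# drawer opening from scene depth: topmost front board points (z 0.085..0.1) along chest -x axis in the top camera
yaw=np.radians(5.3);ax=np.array([np.cos(yaw),np.sin(yaw)])
def drawer():
    p,d=camera("top");K,C=model("top");H,W=d.shape;uu,vv=np.meshgrid(np.arange(W),np.arange(H))
    X=np.stack([(uu-K[0,2])/K[0,0],-(vv-K[1,2])/K[1,1],-np.ones_like(d)],-1)*d[...,None]@C[:3,:3].T+C[:3,3]
    c=np.array([.7022,.2204]);r=(X[...,:2]-c);a=r@ax;l=r@np.array([-ax[1],ax[0]])
    m=(abs(X[...,2]-.094)<.008)&(abs(l)<.09)&(a<0)&(a>-.4)&(d>0)
    return np.percentile(a[m],1),np.bincount(np.clip(((a[m]+.4)/.01).astype(int),0,40),minlength=40)
E
python3 - <<'E'
from dr import *
r=drawer();st();print(r)
E
```

```text
9.75 [0.6443 0.1206 0.1732] psi 95.5 z [ 1.2e-03 -1.0e-04 -1.0e+00] F [-1.46  0.12  7.11] w 0.010481036826791013 59.365278482437134
(np.float64(-0.13062046623215268), array([  0,   0,   0,   0,   0,   0,   0,   0,   0,   0,   0,   0,   0,
         0,   0,   0,   0,   0,   0,   0,   0,   0,   0,   0,   0,   0,
        25, 129, 155, 169, 144, 118, 116, 110, 102, 104,  98,  97,  84,
        69]))
```

Request:
move_arm([
  [[0, 0, 0.025, 0, 1], [0, 0, 0.025, 0, 1], [0, 0, 0.025, 0, 1]],
])

```text
clock: 10.05
tcp_pos: [0.6445, 0.1206, 0.1719]
orientation: [2.112, 2.325, 0.001]
wrist_force: [-1.3, -0.4, 5.5]
grip_width: 0.0107
grasp_force: 59.2
```

```bash
python3 - <<'E'
from dr import *
for i in range(4): r=drawer();st();print(r[0])
E
```

```text
10.1 [0.6445 0.1206 0.1719] psi 95.5 z [ 1.2e-03 -1.0e-04 -1.0e+00] F [-0.75 -0.29  5.2 ] w 0.010906661990565905 59.1634601354599
-0.13664951709872075
10.15 [0.6444 0.1206 0.1719] psi 95.5 z [ 1.1e-03 -1.0e-04 -1.0e+00] F [-1.34 -0.4   6.39] w 0.010409921697218358 59.16251599788666
-0.13782942184989935
10.2 [0.6444 0.1206 0.1719] psi 95.5 z [ 1.2e-03 -1.0e-04 -1.0e+00] F [-1.48  0.06  5.4 ] w 0.01079619828751444 59.16248023509979
-0.1387990652740623
10.25 [0.6445 0.1206 0.1719] psi 95.5 z [ 1.1e-03 -1.0e-04 -1.0e+00] F [-0.36 -1.1   5.16] w 0.010709128375716147 59.162635803222656
-0.14015676554364462
```

The drawer is moving out. Hold.

Request:
move_arm([
  [[0, 0, 0, 0, 1], [0, 0, 0, 0, 1], [0, 0, 0, 0, 1], [0, 0, 0, 0, 1], [0, 0, 0, 0, 1], [0, 0, 0, 0, 1], [0, 0, 0, 0, 1], [0, 0, 0, 0, 1], [0, 0, 0, 0, 1], [0, 0, 0, 0, 1], [0, 0, 0, 0, 1], [0, 0, 0, 0, 1]],
])

```text
clock: 11.45
tcp_pos: [0.6445, 0.1206, 0.1719]
orientation: [2.112, 2.325, 0.001]
wrist_force: [-0.1, -0.8, 4.6]
grip_width: 0.0102
grasp_force: 59.2
```

Request:
move_arm([
  [[0, 0, 0, 0, 1], [0, 0, 0, 0, 1], [0, 0, 0, 0, 1], [0, 0, 0, 0, 1], [0, 0, 0, 0, 1], [0, 0, 0, 0, 1], [0, 0, 0, 0, 1], [0, 0, 0, 0, 1], [0, 0, 0, 0, 1], [0, 0, 0, 0, 1], [0, 0, 0, 0, 1], [0, 0, 0, 0, 1]],
])

```text
clock: 12.65
tcp_pos: [0.6445, 0.1206, 0.1719]
orientation: [2.112, 2.325, 0.001]
wrist_force: [-0.3, -0.5, 6.1]
grip_width: 0.0102
grasp_force: 59.2
```

```bash
python3 - <<'E'
from dr import *
for i in range(3): r=drawer();st();print(r[0])
E
```

```text
12.7 [0.6445 0.1206 0.1719] psi 95.5 z [ 1.2e-03 -1.0e-04 -1.0e+00] F [-0.2  -0.48  5.7 ] w 0.010600208101217076 59.16228711605072
-0.16735983051003958
12.75 [0.6444 0.1206 0.1719] psi 95.5 z [ 1.1e-03 -1.0e-04 -1.0e+00] F [-1.55  0.39  6.43] w 0.010738984614036887 59.1623318195343
-0.16765357429426844
12.8 [0.6445 0.1206 0.1719] psi 95.5 z [ 1.1e-03 -1.0e-04 -1.0e+00] F [-0.89 -0.3   5.06] w 0.010761753209845331 59.16223704814911
-0.1673626035550927
```

Request:
move_arm([
  [[0, 0, -0.2, 0, 1], [0, 0, -0.4, 0, 1], [0, 0, -0.6, 0, 1], [0, 0, -0.8, 0, 1], [0, 0, -1.0, 0, 1], [0, 0, -1.3, 0, 1], [0, 0, -1.7, 0, 1], [0, 0, -1.7, 0, 1]],
])

```text
clock: 13.6
tcp_pos: [0.6456, 0.1208, 0.2422]
orientation: [2.11, 2.323, 0.006]
wrist_force: [-0.3, -1.3, -0.2]
grip_width: 0.0107
grasp_force: 58.7
```

Request:
move_arm([
  [[-0.8, -0.5, 0, 0, 1], [-1.7, -1.1, 0, 0, 1], [-2.7, -1.7, 0, 0, 1], [-3.7, -2.3, 0, 0, 1], [-4.7, -2.9, 0, 0, 1], [-5.7, -3.5, 0, 0, 1], [-6.7, -4.1, 0, 0, 1], [-7.7, -4.7, 0, 0, 1], [-8.4, -5.1, 0, 0, 1], [-8.84, -5.33, 0, 0, 1], [-8.84, -5.33, 0, 0, 1], [-8.84, -5.33, 0, 0, 1]],
])

```text
clock: 14.8
tcp_pos: [0.4657, -0.2515, 0.2389]
orientation: [-2.113, -2.324, -0.001]
wrist_force: [-0.4, -0.5, -0.7]
grip_width: 0.0104
grasp_force: 58.7
```

```bash
python3 - <<'E'
from dr import *
print(drawer()[0]);st();to(.466,-.2518,.170,np.radians(95.5))
p,d=camera("wrist");cv2.imwrite("pics/w5.png",p[:,:,::-1])
E
```

```text
-0.17310176155107052
14.85 [ 0.4659 -0.251   0.239 ] psi 95.5 z [-0.      0.0011 -1.    ] F [ 0.7   0.63 -0.97] w 0.01018238620557992 58.657137751579285
row [-0.023 -0.     1.725] turn 0.0
```

Request:
move_arm([
  [[-0.02, 0, 0.7, 0, 1], [-0.02, 0, 1.3, 0, 1], [-0.02, 0, 1.7, 0, 1], [-0.02, 0, 1.82, 0, 1], [-0.02, 0, 1.82, 0, 1], [-0.02, 0, 1.82, 0, 1]],
])

```text
clock: 15.5
tcp_pos: [0.4667, -0.2524, 0.1673]
orientation: [2.11, 2.325, 0.0]
wrist_force: [-1.1, 0.5, -0.8]
grip_width: 0.0105
grasp_force: 58.7
```

```bash
python3 - <<'E'
from h import *
st();p,d=camera("wrist");cv2.imwrite("pics/w6.png",p[:,:,::-1])
cv2.imwrite("pics/w6c.png",cv2.resize(p[140:220,210:300,::-1],None,fx=7,fy=7,interpolation=cv2.INTER_CUBIC))
E
```

```text
15.5 [ 0.4667 -0.2524  0.1673] psi 95.55 z [ 0.0014 -0.001  -1.    ] F [-1.06  0.53 -0.78] w 0.010531704249902175 58.6550509929657
```

View pics/w6c.png

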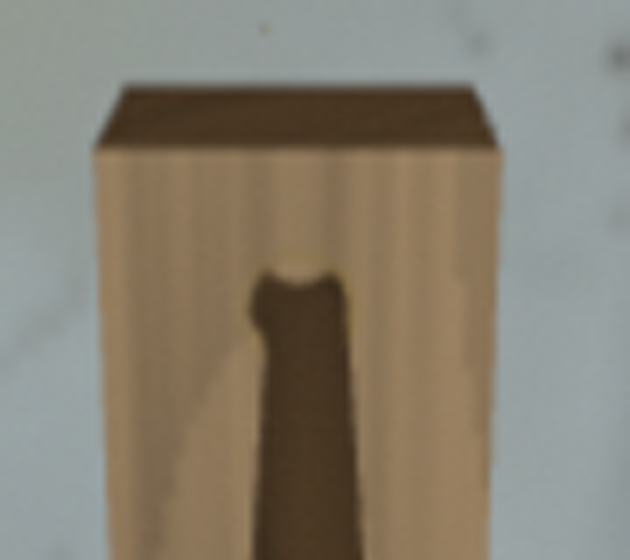

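Tip at crop column ≈307 versus bore centre ≈(300,300); block edges 100–497, end edge at row 149. Work out the row offset from the block end edge.

```bash
python3 - <<'E'
from h import *
M=model("wrist");f=lambda a,b:(210+(a+.5)/7-.5,140+(b+.5)/7-.5)
L=onz(M,*f(96,149),.05);Rr=onz(M,*f(500,149),.05);e=(L+Rr)/2;v=(Rr-L)[:2];n=np.array([v[1],-v[0]])/np.linalg.norm(v)
print(L,Rr,np.linalg.norm(v),"bore",e[:2]+.025*n,onz(M,*f(300,300),.05));t=get_state()["tcp_pos"]
print("tip",t+[.0007,-.002,-.111])
M4=model("wrist")
E
```

```text
[ 0.4342819  -0.23256527  0.05      ] [ 0.49325043 -0.22681035  0.05      ] 0.05924868772624165 bore [ 0.46619445 -0.2545696 ] [ 0.46628113 -0.25276615  0.05      ]
tip [ 0.46753192 -0.25467949  0.05651145]
```

Request:
move_arm([
  [[0.025, -0.028, 0, 0, 1], [0.025, -0.028, 0.08, 0, 1], [0.025, -0.028, 0.16, 0, 1], [0.025, -0.028, 0.22, 0, 1], [0.025, -0.028, 0.22, 0, 1], [0.025, -0.028, 0.22, 0, 1]],
])

```text
clock: 16.15
tcp_pos: [0.4647, -0.2518, 0.1575]
orientation: [-2.112, -2.325, 0.0]
wrist_force: [-0.9, -0.2, 0.1]
grip_width: 0.0106
grasp_force: 58.7
```

Request:
move_arm([
  [[0, 0, 0.05, 0, 1], [0, 0, 0.1, 0, 1], [0, 0, 0.15, 0, 1], [0, 0, 0.2, 0, 1], [0, 0, 0.2, 0, 1]],
])

```text
clock: 16.65
tcp_pos: [0.4647, -0.2517, 0.1493]
orientation: [-2.112, -2.325, 0.0]
wrist_force: [-0.4, -0.7, -0.8]
grip_width: 0.0103
grasp_force: 58.7
```

In the bore, free. Lower to just above the floor (TCP ≈ 0.124).

Request:
move_arm([
  [[0, 0, 0.1, 0, 1], [0, 0, 0.2, 0, 1], [0, 0, 0.3, 0, 1], [0, 0, 0.4, 0, 1], [0, 0, 0.5, 0, 1], [0, 0, 0.6, 0, 1], [0, 0, 0.65, 0, 1], [0, 0, 0.65, 0, 1]],
])

```text
clock: 17.45
tcp_pos: [0.4646, -0.2517, 0.1233]
orientation: [-2.112, -2.325, 0.0]
wrist_force: [-0.8, -0.6, -0.3]
grip_width: 0.0108
grasp_force: 58.7
```

Request:
move_arm([
  [[0, 0, 0.03, 0, 1], [0, 0, 0.06, 0, 1], [0, 0, 0.075, 0, 1], [0, 0, 0.075, 0, 1]],
])

```text
clock: 17.85
tcp_pos: [0.4649, -0.2518, 0.1212]
orientation: [2.112, 2.325, 0.0]
wrist_force: [-0.6, 0.1, 4.1]
grip_width: 0.0104
grasp_force: 59.0
```

Request:
move_arm([
  [[0, 0, 0, 0, 0.3], [0, 0, 0, 0, 0], [0, 0, 0, 0, -1], [0, 0, 0, 0, -1], [0, 0, 0, 0, -1], [0, 0, 0, 0, -1], [0, 0, 0, 0, -1], [0, 0, -0.5, 0, -1], [0, 0, -1.2, 0, -1], [0, 0, -2.2, 0, -1], [0, 0, -3.2, 0, -1], [0, 0, -3.2, 0, -1]],
])

```text
clock: 19.05
tcp_pos: [0.4676, -0.2537, 0.2546]
orientation: [2.104, 2.317, 0.002]
wrist_force: [0.1, 0.1, 0.7]
grip_width: 0.0854
grasp_force: 0.0
```

```bash
python3 - <<'E'
from dr import *
st();p,d=camera("wrist");M=model("wrist");cv2.imwrite("pics/w7.png",p[:,:,::-1])
print(proj(M,[.4651,-.2535,.17]));vv,uu=np.mgrid[150:240,225:285]
z=np.array([[atd(M,u,v,d[v,u]) for u in range(225,285)] for v in range(150,240)]);m=(z[...,2]>.155)&(z[...,2]<.18)&(d[150:240,225:285]>0);print("dowel top",np.median(z[m],0),z[m][:,2].max(),m.sum())
# drawer geometry
p,d=camera("top");cv2.imwrite("pics/t7.png",p[:,:,::-1]);K,C=model("top");H,W=d.shape;uu,vv=np.meshgrid(np.arange(W),np.arange(H))
X=np.stack([(uu-K[0,2])/K[0,0],-(vv-K[1,2])/K[1,1],-np.ones_like(d)],-1)*d[...,None]@C[:3,:3].T+C[:3,3]
m=(abs(X[...,2]-.095)<.008)&(X[...,0]>.45)&(X[...,0]<.64)&(X[...,1]>.05)&(X[...,1]<.40)
P=X[m];
for y in np.arange(.1,.35,.03):
    q=np.sort(P[abs(P[:,1]-y)<.015][:,0]);print(round(y,2),len(q),q.round(3)[:14].tolist())
cv2.imwrite("pics/t7c.png",cv2.resize(p[90:230,70:200,::-1],None,fx=4.2,fy=4.2,interpolation=cv2.INTER_CUBIC))
E
```

```text
19.05 [ 0.4676 -0.2537  0.2546] psi 95.5 z [ 0.0099 -0.0072 -0.9999] F [0.12 0.11 0.68] w 0.08540039840754118 0.0
(np.float64(251.34099710761996), np.float64(194.46449593319295))
dowel top [ 0.46312874 -0.25029857  0.16633138] 0.1689344258274544 153
0.1 163 [0.545, 0.546, 0.546, 0.546, 0.546, 0.548, 0.548, 0.548, 0.549, 0.549, 0.549, 0.549, 0.549, 0.549]
0.13 184 [0.542, 0.542, 0.542, 0.542, 0.542, 0.543, 0.543, 0.544, 0.544, 0.545, 0.545, 0.545, 0.545, 0.545]
0.16 201 [0.536, 0.536, 0.538, 0.538, 0.538, 0.538, 0.538, 0.538, 0.538, 0.538, 0.539, 0.539, 0.541, 0.541]
0.19 213 [0.531, 0.532, 0.532, 0.534, 0.534, 0.534, 0.534, 0.534, 0.535, 0.535, 0.535, 0.535, 0.535, 0.537]
0.22 228 [0.527, 0.527, 0.527, 0.528, 0.528, 0.53, 0.531, 0.531, 0.531, 0.531, 0.531, 0.531, 0.531, 0.531]
0.25 242 [0.524, 0.524, 0.524, 0.524, 0.524, 0.524, 0.524, 0.526, 0.527, 0.527, 0.527, 0.527, 0.527, 0.527]
0.28 262 [0.518, 0.52, 0.52, 0.52, 0.52, 0.52, 0.52, 0.521, 0.521, 0.522, 0.523, 0.523, 0.523, 0.523]
0.31 267 [0.516, 0.517, 0.517, 0.517, 0.517, 0.517, 0.517, 0.517, 0.519, 0.519, 0.519, 0.52, 0.52, 0.52]
0.34 54 [0.576, 0.578, 0.582, 0.584, 0.587, 0.588, 0.59, 0.59, 0.593, 0.594, 0.596, 0.597, 0.6, 0.6]
```

View pics/t7c.png

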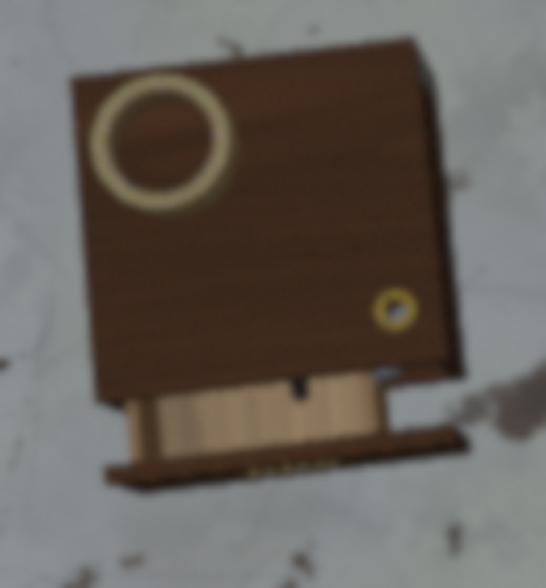

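Drawer is out (board front edge from crop (108,475) to (465,437), yaw ≈8°); dowel top stands at z ≈ 0.169 (home). Compute the approach to the board.

```bash
python3 - <<'E'
from h import *
st();to(.538,.197,.21,np.radians(98))
E
```

```text
19.15 [ 0.465  -0.2519  0.2495] psi 95.5 z [ 0.0018 -0.0014 -1.    ] F [-0.31  0.59 -0.4 ] w 0.08535152489408739 0.0
row [10.997  2.891  0.974] turn -0.0436
```

Request:
move_arm([
  [[0.8, 0.2, 0, 0, -1], [1.9, 0.5, 0, 0, -1], [3, 0.8, 0, 0, -0.06], [4.1, 1.1, 0, 0, -0.06], [5.2, 1.4, 0, 0, -0.06], [6.3, 1.65, 0, -0.02, -0.06], [7.4, 1.95, 0.2, -0.044, -0.06], [8.5, 2.25, 0.4, -0.044, -0.06], [9.6, 2.5, 0.7, -0.044, -0.06], [10.6, 2.8, 0.97, -0.044, -0.06], [11, 2.89, 0.97, -0.044, -0.06], [11, 2.89, 0.97, -0.044, -0.06]],
])

```text
clock: 20.35
tcp_pos: [0.5366, 0.1991, 0.2076]
orientation: [-2.055, -2.373, 0.005]
wrist_force: [0.3, -0.0, 1.1]
grip_width: 0.0452
grasp_force: 0.0
```

```bash
python3 - <<'E'
from h import *
camera("top");camera("top");st();p,d=camera("wrist");M=model("wrist");cv2.imwrite("pics/w8.png",p[:,:,::-1])
c=proj(M,[.538,.197,.094]);print("centre",c,"front/back",proj(M,[.531,.196,.094]),proj(M,[.545,.198,.094]))
b=cv2.convertScaleAbs(p[:,:,::-1],alpha=1.8,beta=20);cv2.circle(b,(int(c[0]),int(c[1])),2,(0,0,255),-1);cv2.imwrite("pics/w8c.png",cv2.resize(b[100:350,130:390],None,fx=2.4,fy=2.4))
E
```

```text
20.45 [0.537  0.1965 0.2089] psi 98.05 z [-0.002  -0.0018 -1.    ] F [ 0.42 -0.15 -0.12] w 0.04532738368532267 0.0
centre (np.float64(254.1714770951137), np.float64(182.28033929034257)) front/back (np.float64(247.41379256711392), np.float64(182.28730630993942)) (np.float64(260.9300852189914), np.float64(182.27337131853932))
```

View pics/w8c.png

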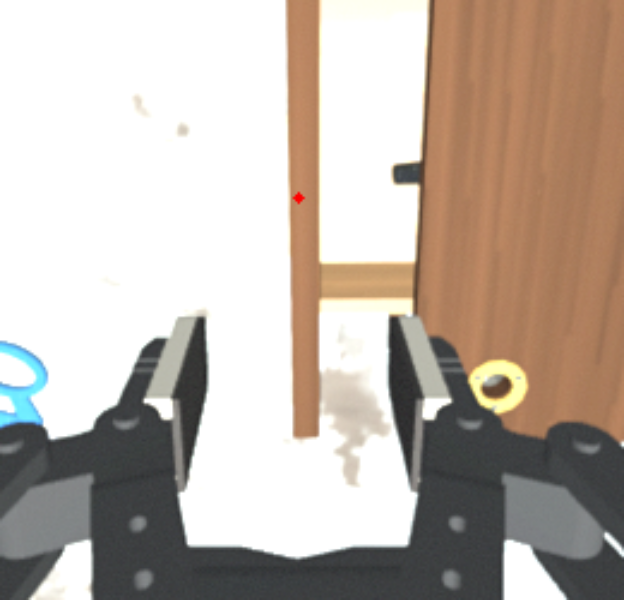

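Board at crop columns 288–320 at row 198 (marker at 298): shift about +2.6 mm in tool y; a dark catch stub at (407,173) — narrow the fingers and keep slightly to the right of it.

Request:
move_arm([
  [[-0.15, 0.065, 0.5, 0, 0.25], [-0.15, 0.065, 1.2, 0, 0.25], [-0.15, 0.065, 1.9, 0, 0.25], [-0.15, 0.065, 2.3, 0, 0.25], [-0.15, 0.065, 2.5, 0, 0.25], [-0.15, 0.065, 2.7, 0, 0.25], [-0.15, 0.065, 2.7, 0, 0.25]],
])

```text
clock: 21.2
tcp_pos: [0.5409, 0.191, 0.1016]
orientation: [-2.062, -2.37, 0.001]
wrist_force: [0.3, 0.5, -0.3]
grip_width: 0.0321
grasp_force: 0.0
```

Request:
move_arm([
  [[0, 0, 0.2, 0, 0.25], [0, 0, 0.4, 0, 0.25], [0, 0, 0.62, 0, 0.25], [0, 0, 0.62, 0, 0.25]],
])

```text
clock: 21.6
tcp_pos: [0.5399, 0.1916, 0.0755]
orientation: [-2.059, -2.37, 0.004]
wrist_force: [0.3, -0.1, -0.7]
grip_width: 0.0322
grasp_force: 0.0
```

Request:
move_arm([
  [[0, 0, 0, 0, 0.45], [0, 0, 0, 0, 0.6], [0, 0, 0, 0, 1], [0, 0, 0, 0, 1], [0, 0, 0, 0, 1], [0, 0, 0, 0, 1]],
])

```text
clock: 22.2
tcp_pos: [0.5402, 0.1918, 0.0774]
orientation: [-2.06, -2.371, 0.001]
wrist_force: [-3.8, -0.7, 5.8]
grip_width: 0.0119
grasp_force: 59.4
```

Request:
move_arm([
  [[0, -0.1, 0, 0, 1], [0, -0.25, 0, 0, 1], [0, -0.4, 0, 0, 1], [0, -0.55, 0, 0, 1], [0, -0.7, 0, 0, 1], [0, -0.85, 0, 0, 1], [0, -1.0, 0, 0, 1], [0, -1.15, 0, 0, 1], [0, -1.3, 0, 0, 1], [0, -1.45, 0, 0, 1], [0, -1.55, 0, 0, 1], [0, -1.55, 0, 0, 1]],
])

```text
clock: 23.4
tcp_pos: [0.4781, 0.1823, 0.0774]
orientation: [-2.06, -2.372, 0.003]
wrist_force: [-0.0, -3.3, 8.3]
grip_width: 0.0122
grasp_force: 59.8
```

Request:
move_arm([
  [[0, -0.1, 0, 0, 1], [0, -0.2, 0, 0, 1], [0, -0.3, 0, 0, 1], [0, -0.4, 0, 0, 1], [0, -0.45, 0, 0, 1], [0, -0.45, 0, 0, 1]],
])

```text
clock: 24.0
tcp_pos: [0.4607, 0.1797, 0.0774]
orientation: [2.06, 2.372, -0.003]
wrist_force: [1.2, -3.5, 8.5]
grip_width: 0.0123
grasp_force: 59.8
```

Request:
move_arm([
  [[0, -0.05, 0, 0, 1], [0, -0.1, 0, 0, 1], [0, -0.1, 0, 0, 1]],
])

```text
clock: 24.3
tcp_pos: [0.4569, 0.1791, 0.0774]
orientation: [2.059, 2.372, -0.003]
wrist_force: [1.2, -3.0, 8.7]
grip_width: 0.0121
grasp_force: 59.7
```

Moved 84 mm; continue until resistance.

Request:
move_arm([
  [[0, -0.05, 0, 0, 1], [0, -0.1, 0, 0, 1], [0, -0.1, 0, 0, 1]],
])

```text
clock: 24.6
tcp_pos: [0.4556, 0.1789, 0.0774]
orientation: [2.057, 2.369, 0.003]
wrist_force: [5.9, -3.1, 2.0]
grip_width: 0.0118
grasp_force: 59.1
```

```bash
python3 - <<'E'
from h import *
for i in range(3): camera("top"); st()
E
```

```text
24.65 [0.4556 0.1789 0.0774] psi 98.06 z [ 0.0042 -0.001  -1.    ] F [ 6.03 -3.44  1.75] w 0.012063275210319118 59.154701828956604
24.7 [0.4556 0.1789 0.0774] psi 98.06 z [ 0.0041 -0.0011 -1.    ] F [ 5.68 -3.43  2.23] w 0.012024057522530069 59.168715476989746
24.75 [0.4556 0.1789 0.0774] psi 98.06 z [ 0.0041 -0.001  -1.    ] F [ 5.81 -3.99  2.92] w 0.012069074286740412 59.17579114437103
```

Request:
move_arm([
  [[0, -0.05, 0, 0, 1], [0, -0.1, 0, 0, 1], [0, -0.1, 0, 0, 1], [0, -0.1, 0, 0, 1]],
])

```text
clock: 25.15
tcp_pos: [0.4556, 0.1789, 0.0774]
orientation: [2.054, 2.366, 0.012]
wrist_force: [13.3, -2.5, -4.3]
grip_width: 0.012
grasp_force: 59.0
```

At the stop. Release and lift.

Request:
move_arm([
  [[0, 0, 0, 0, 0.5], [0, 0.08, 0, 0, 0.2], [0, 0.15, 0, 0, 0.1], [0, 0.17, 0, 0, 0.1], [0, 0.17, 0, 0, 0.1], [0, 0.17, 0, 0, 0.1], [0, 0.17, 0, 0, 0.1]],
])

```text
clock: 25.85
tcp_pos: [0.4562, 0.1799, 0.0769]
orientation: [-2.06, -2.371, 0.001]
wrist_force: [-0.1, 0.4, -0.7]
grip_width: 0.0384
grasp_force: 0.0
```

Request:
move_arm([
  [[0, 0, -0.3, 0, 0.1], [0, 0, -0.7, 0, 0.1], [0, 0, -1.2, 0, 0.1], [0, 0, -2, 0, 0.1], [0, 0, -3, 0, 0.1], [0, 0, -4, 0, 0.1], [0, 0, -4, 0, 0.1], [0, 0, -4, 0, 0.1]],
])

```text
clock: 26.65
tcp_pos: [0.4568, 0.18, 0.2378]
orientation: [2.06, 2.371, 0.003]
wrist_force: [-0.9, -0.5, -0.5]
grip_width: 0.0384
grasp_force: 0.0
```

```bash
python3 - <<'E'
from h import *
st();M=model("wrist");p,d=camera("wrist")
pts=[atd(M,u,v,d[v,u]) for v in range(160,200,4) for u in range(235,275) if d[v,u]>0]
q=np.array([x for x in pts if abs(x[2]-.094)<.008]);print("board in wrist",q.mean(0).round(4),len(q),((q[:,:2]-q[:,:2].mean(0))@[.99,.139]).std()*12**.5)
p,d=camera("top");q=cv2.convertScaleAbs(p[80:290,60:420,::-1],alpha=1.5,beta=10);cv2.imwrite("pics/t9.png",cv2.resize(q,None,fx=2.2,fy=2.2))
E
```

```text
26.65 [0.4568 0.18   0.2378] psi 98.02 z [ 2.e-03  5.e-04 -1.e+00] F [-0.92 -0.5  -0.48] w 0.03843732048395142 0.0
board in wrist [0.4565 0.1774 0.0939] 123 0.014190621830686048
```

View pics/t9.png

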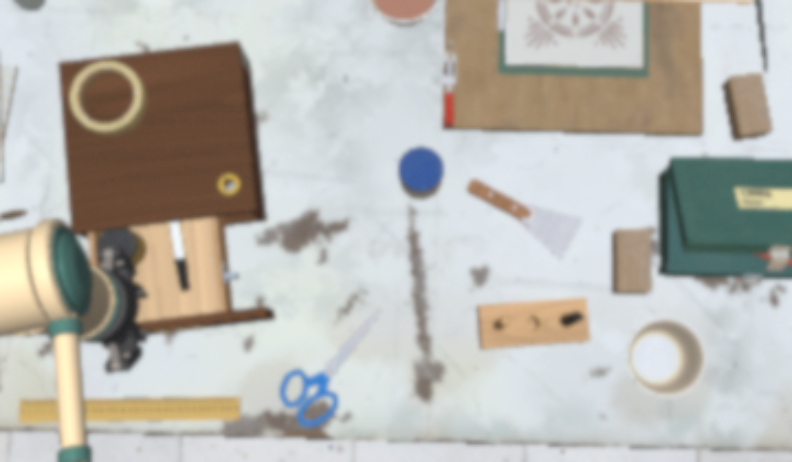

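Drawer fully out (board edge to (272,312)), dowel back in the block (497,323), pot, spatula, pad and tub undisturbed, robot clear.

```bash
python3 -c "
from plant import *
print(sign_off())"
```

```text
the job is handed in; nothing more can be done
None
```

The job is handed in at about 27 s of the 72: the catch was pressed free at about 7 N, the dowel is back home in its bore, the drawer is pulled out to its stop, and the pot, spatula, tub and pad look undisturbed in the final top view.

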